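Fetch the tape measure out of the clamshell case and lay out the marking board

ROBOT

A 7-joint arm with a two-finger parallel gripper is mounted at the origin on the work surface; the furniture and walls round the work are solid. World frame = base frame: x ahead of the robot, y to its left, z up, the work surface at z = 0. Lengths are in m, angles in rad, forces in N, time in s.
With the tool pointing down it reaches from about 0.425 to 0.875 m from the base axis. Payload 4.7 kg.
Tool frame: the origin (TCP) lies midway between the tips of the shut fingers; the grasp point (between the pads) lies 19 mm behind it (ctrl.grip_point_offset is the distance from the TCP to the grasp point, in m); z points along the fingers, y is the line along which they close (so a half turn about z gives the same grasp; the last joint's range is limited). The gripper opens to 87 mm and grips with 3 to 60 N. Pads are 19 mm wide; open, the fingers measure 117 mm over their backs; the gripper's body (75 mm by 190 mm) begins 51 mm behind the grasp point.
Start: joints at [-1.335, 0.321, -0.07, 1.45, 0.023, 1.371, -0.057], TCP at [0.143, 0.634, 0.223] pointing down, gripper open.
Joint ranges: [-2.86, 2.86], [-0.3, 2.09], [-1.38, 1.24], [0.06, 2.45], [-1.56, 4.7], [0.09, 2.05], [-2.69, 2.69]. Speed limits (rad/s): [2.57, 2.57, 3.14, 3.14, 3.14, 3.14, 3.14].

INTERFACE

Orientations are given as a rotation vector (axis times angle).
In Python, from bench import ctrl gives the robot as it stands.
- The arm moves only by the tool move_arm, never from a script. Its argument "increments" is text: rows parted by semicolons, each of 7 numbers parted by spaces: the shift along the world's x, y, z in mm, then the turn, a rotation vector about the world's x, y, z in degrees, then the closure in counts, from 0 (fully open) to 255 (shut). A call has exactly 8 rows; each row shifts and turns the commanded pose from where the row before left it; what a row does not reach is not made up. A row lasts 1/12 s, in which the tool goes at most 41.7 mm and 7.16 degrees, less where a joint would pass 70% of its speed; a pose out of reach is approached as far as the arm can. A call with a gripper value outside its range is refused whole. The fingers move at their own pace and stop on an object; "grip_force" is the grip in N (left out, the last holds). Time passes only in rows, so rows that do not move let the fingers close, or fill a call up. It gives the time, the measured TCP pose, the force, the opening and the grip force at its end, in the units of the state.
- ctrl.get_state(): the state, without advancing time (a new reading comes with each control period).
- ctrl.get_image(name): name is "side" or "top"; returns a dict with "frame" (480x640x3 uint8, red, green, blue), "depth" (480x640 float32, m along the optical axis (not along the pixel's ray), 0 where there is no reading), "fx", "fy", "cx", "cy" (pixels), "position" and "orientation" of the camera in the world. Camera axes: x right, y down, z forward; pixel columns grow to the right and rows downward; lengths in m; the calibration is good to about 2 mm. A picture is of the moment at which its call begins.
- ctrl.close_job(): hands the job in; it is judged then, once.
Trained networks look in a picture, given as the dict that the camera call returned (one of the last four; its "shot" number tells which), for a name from the list of things; names that differ only in an ending like _2 or _b are one class to them, and where a whole thing is asked for, a point or a joint stands for the part that bears it (a point fixed in the world has none). Each returns a list of dicts, best first, with "score" (0 to 1); they miss things now and then, are a little off and sometimes report something else, mostly with a low value. They report only what shows in the picture. A call takes as long as a camera call. They do not tell look-alikes from the thing itself.
- ctrl.find_in(target, picture): "centre" ([x, y, z] in m, in world coordinates, good to about 4 mm: the middle of the surface that is visible of it).
- ctrl.silhouettes(target, picture): "region" (480x640 bool, what is visible of it).
The state is a dict: "time": time; "joint_positions": joint angles; "qd": joint speeds; "joint_torque": joint torques, N m; "position": TCP position; "tool_rot": TCP orientation; "ft_force": force on the tool from outside, world axes, zero at the start; "torque": the same for the moment, N m; "grip_width": opening from 0.0 (shut) to 1.0 (fully open); "grip_force": force on a finger pad.
Only numpy, scipy, OpenCV 4.12 (cv2) and the standard library are available. Lean on these libraries where they do the work, as an engineer would, in place of code of your own. Each camera call takes 0.05 s, during which the arm holds its last target. There are 200 camera calls.

TASK

Get ready to mark up the timber offcut: first move the offcut off the case's lid and lay it flat on the plywood board, then swing the lid up by its handle past its balance point so that it stays open by itself, and lift out the yellow tape measure and stand it upright on the board beside the offcut. Let go of everything. Leave the bottle standing in the case, and do not shove or knock over the flat tin on the board or the tall red can.

Things in the scene. Friction and masses are not known exactly. Their poses are not given: they have to be found in the camera images.
- offcut_center (a point): timber offcut, a wooden bar 38 x 110 x 38 mm, lying on the closed lid of the case; point at its centre; its long side is its y axis, z up (19 mm over its underside). About 0.08 kg.
- tape_center (a point): yellow pocket tape measure standing upright on its flat base loose inside the closed case, resting on the case floor (5 mm thick); 36 mm wide along its x axis (grasp across this), 74 mm long along y plus a small hook at the +y end (91 mm over all), 68 mm high; point at the middle of its body, 34 mm over its base and 37 mm from either end of the body along y. About 0.3 kg.
- bottle_center (a point): small dark bottle with a white cap, 40 mm across, 76 mm high, standing loose inside the case beside the tape measure (either side); point half-way up
- case: hard plastic case, fixed to the bench, black base with an orange lid; origin at the centre of its underside on the bench; x points from the handle side (front) to the hinge side, y along its length, z up. Base 180 mm (x) by 240 mm (y) by 50 mm high, open on top, walls and floor 5 mm, no dividers inside. The closed lid is a hollow shell 42 mm deep on top of it (top of closed lid 92 mm over the bench), 4 mm thick, about 0.4 kg.
- case_lid (a joint): angle of the orange lid about its hinge, rad: 0 shut, 1.9 fully open at the stop. The hinge is free, with no latch: below about 1.25 the lid falls shut, past it the lid falls gently on back to the stop and stays there.
- hinge (a point): fixed point on the hinge line of the lid, mid-way along it: 90 mm along +x and 50 mm over the case origin; the hinge line runs along the case's y axis. Axes as the case.
- handle (a point): middle of the lid's black carrying handle, moving with the lid: a round bar 10 mm thick and 94 mm long along the case's y, 36 mm in front (case -x) of the lid's front face with a clear 31 mm gap behind it; 64 mm over the bench when shut, 216 mm in front of the hinge line and 14 mm above it. The round bar can turn between gripper fingers while the lid swings. Axes as the case's when shut.
- board: plywood marking-out board, fixed flat on the bench, 180 mm (its x) by 240 mm (its y) by 12 mm thick, with a steel scale let flush into the edge on its -x side; origin at the centre of its underside
- tin_center (a point): flat round tin, 70 mm across and 27 mm high, lying loose on the board; point at its centre. Its lid stays on.
- can_center (a point): tall spray can, red on the side that faces the robot and grey behind, with a black cap, 66 mm across and 250 mm high, standing loose on the bench between case and board on the robot's side; point half-way up
Not all that is in view belongs to the job. What is shaped like the part that bears offcut_center but pink is not meant. Leave any green look-alike of the part that bears tin_center alone.

How it is judged:
On the way, in this order (a step that is already met when the one before it is completed fails the run):
1. the offcut lies flat on the board, let go, while the lid is still shut (x of offcut_center in the frame of board between -0.085 and 0.085 m and y of offcut_center in the frame of board between -0.115 and 0.115 m and z of offcut_center in the frame of board between 0.024 and 0.038 m and angle between offcut_center's own y axis and vertical between 1.45 and 1.69 rad and contact force between the fingers and offcut below 0.1 N and linear speed of offcut below 0.03 m/s and value of joint case_lid below 0.2 rad), for 0.2 s.
2. the lid stands open past its balance point by itself, not touched (value of joint case_lid above 1.5 rad and velocity of joint case_lid below 0.1 rad/s and contact force between the fingers and case_lid below 0.1 N), for 0.3 s.
3. the tape measure is lifted clear of the case (height (world z) of tape_center above 0.12 m), for 0.1 s.
At the end, for the whole second after the job is handed in: Offcut flat and tape measure upright (within 0.15 rad), both resting on the board's wood with centres at least 5 mm inside its edges; lid open beyond 1.5 rad; bottle upright (within 0.3 rad) in the case; tin still on the board; all released and at rest (x of offcut_center in the frame of board between -0.085 and 0.085 m and y of offcut_center in the frame of board between -0.115 and 0.115 m and z of offcut_center in the frame of board between 0.024 and 0.038 m and angle between offcut_center's own y axis and vertical between 1.45 and 1.69 rad and contact force between the fingers and offcut below 0.1 N and linear speed of each of offcut, tape below 0.03 m/s and x of tape_center in the frame of board between -0.085 and 0.085 m and y of tape_center in the frame of board between -0.115 and 0.115 m and z of tape_center in the frame of board between 0.038 and 0.054 m and angle between tape_center's own z axis and vertical below 0.15 rad and contact force between the fingers and tape below 0.1 N and value of joint case_lid above 1.5 rad and velocity of joint case_lid below 0.1 rad/s and x of bottle_center in the frame of case between -0.085 and 0.085 m and y of bottle_center in the frame of case between -0.115 and 0.115 m and angle between bottle_center's own z axis and vertical below 0.3 rad and x of tin_center in the frame of board between -0.09 and 0.09 m and y of tin_center in the frame of board between -0.12 and 0.12 m); the robot touches nothing.
It fails at once if the red can is shoved more than 30 mm or tipped (distance of can_center from where it was at the start of the episode above 0.03 m or angle between can_center's own z axis and vertical above 0.4 rad).
It fails at once if the flat tin is shoved more than 30 mm (distance of tin_center from where it was at the start of the episode above 0.03 m).
It fails at once if the bottle is lifted out of the case (height (world z) of bottle_center above 0.1 m).
It also fails if it takes over 67 s, if anything falls off the work surface, if the arm or the gripper's body presses on something with over 40 N, if the wrist force passes 120 N, or if a joint passes its speed limit or range.

## Working session

There is one attempt and no reset: what is moved stays moved. The work goes in short steps, Python scripts to look and compute and a tool call to move; the robot and the scene stay as the last step left them, time stands still between calls to the robot, and variables do not carry over. Pictures are saved under pics/ and viewed, at most 10 in all, crops included, and the job is handed in when it is done.

Besides the shell and the picture viewer there is one more tool, called after "Call:" as a command line: name --argument value ..., lists and objects as JSON in quotes. move_arm: Moves the arm, as the interface text tells. Its arguments: {"type":"object","properties":{"increments":{"type":"string"},"grip_force":{"type":"number"}},"required":["increments"]}

```bash
mkdir -p pics
cat > h.py <<'E'
import numpy as np, cv2
from scipy.spatial.transform import Rotation as R
from bench import ctrl
def cam(n): return ctrl.get_image(n)
def rot(p):
    o=np.array(p["orientation"],float)
    return o if o.shape==(3,3) else R.from_rotvec(o).as_matrix() if o.size==3 else R.from_quat(o).as_matrix()
def cloud(p):
    d=p["depth"]; v,u=np.mgrid[:480,:640]
    c=np.dstack([(u-p["cx"])/p["fx"]*d,(v-p["cy"])/p["fy"]*d,d])
    return c@rot(p).T+np.array(p["position"])
def save(p,n): cv2.imwrite("pics/"+n,p["frame"][...,::-1])
E
python3 - <<'E'
from h import *
np.set_printoptions(precision=3,suppress=True)
print(ctrl.get_state())
ps=[]
for n in ("top","side"):
    p=cam(n); save(p,n+"0.png"); print(n,p["position"],p["orientation"],p["fx"])
    C=cloud(p)
    for t in ("offcut_center","case","case_lid","handle","board","tin_center","can_center"):
        r=ctrl.silhouettes(t,p)
        for x in r[:3]:
            m=x["region"]&(p["depth"]>0); q=C[m]
            if len(q)<20: continue
            v,u=np.nonzero(m)
            top=q[q[:,2]>np.percentile(q[:,2],95)-.008]
            (cx,cy),(w,h),a=cv2.minAreaRect((top[:,:2]*1000).astype(np.float32))
            print(t,round(x["score"],2),"px",int(u.mean()),int(v.mean()),"mean",q.mean(0),"z95",np.percentile(q[:,2],95).round(3),"rect",np.round([cx,cy,w,h,a]))
E
```

```text
{'time': 0.0, 'joint_positions': array([-1.335,  0.322, -0.07 ,  1.452,  0.023,  1.371, -0.057]), 'qd': array([-0.002,  0.001,  0.001, -0.   ,  0.001,  0.   ,  0.   ]), 'joint_torque': array([ -0.   , -49.128,  -0.404, -31.253,  -0.064,   0.044,   0.   ]), 'position': array([0.143, 0.634, 0.221]), 'tool_rot': array([-0.348, -3.122,  0.003]), 'ft_force': array([ 0.37 , -0.262, -0.192]), 'torque': array([-0.024,  0.008,  0.016]), 'grip_force': 0.0, 'grip_width': 1.0006998455907063}
top [0.417 0.068 1.389] [-2.134  2.199 -0.097] 606.7804943828055
offcut_center 0.9 px 282 218 mean [0.574 0.165 0.127] z95 0.133 rect [576. 166.  39. 110.  21.]
offcut_center 0.64 px 178 267 mean [0.483 0.406 0.036] z95 0.042 rect [483. 409.  38. 109.  10.]
case 0.95 px 270 226 mean [0.563 0.193 0.089] z95 0.096 rect [571. 191. 180. 240.   3.]
handle 0.7 px 270 225 mean [0.564 0.194 0.09 ] z95 0.096 rect [571. 191. 180. 240.   3.]
board 0.64 px 423 222 mean [ 0.571 -0.148  0.011] z95 0.016 rect [ 567. -145.  180.  240.    8.]
board 0.61 px 351 296 mean [0.409 0.029 0.23 ] z95 0.249 rect [413.  26.  43.  43. 
[... 434 characters left out ...]
rect [484. 410.  38. 111.   9.]
offcut_center 0.67 px 283 275 mean [0.572 0.177 0.129] z95 0.134 rect [576. 165.  37. 112.  21.]
case 0.92 px 284 312 mean [0.56  0.224 0.082] z95 0.097 rect [572. 190. 181. 244.   3.]
handle 0.7 px 284 305 mean [0.561 0.215 0.09 ] z95 0.097 rect [572. 190. 181. 244.   3.]
board 0.73 px 319 204 mean [ 0.571 -0.135  0.014] z95 0.017 rect [ 567. -145.  180.  244.    9.]
tin_center 0.94 px 340 207 mean [ 0.514 -0.109  0.038] z95 0.043 rect [ 515. -115.   66.   71.   10.]
tin_center 0.71 px 401 204 mean [ 0.377 -0.158  0.025] z95 0.032 rect [ 376. -165.   34.   72.    7.]
can_center 0.77 px 379 229 mean [0.408 0.05  0.151] z95 0.248 rect [417.  34.  45.  47.  59.]
```

View pics/top0.png

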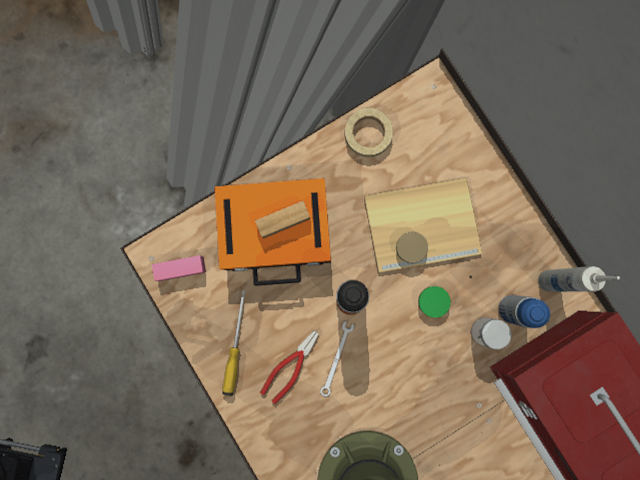

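View pics/side0.png

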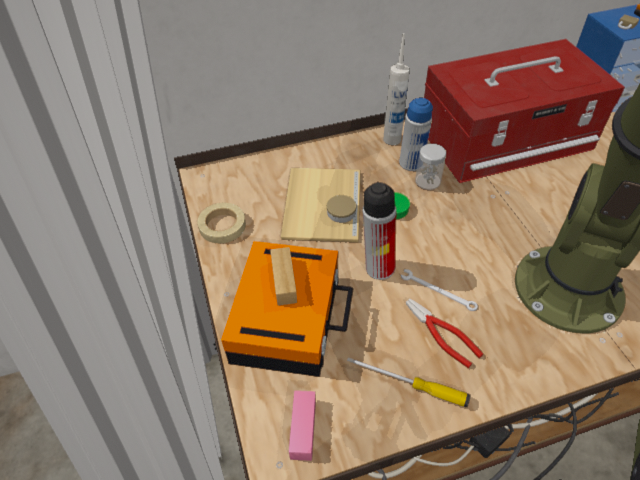

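Run:
```python
from h import *
f=cv2.imread("pics/top0.png"); cv2.imwrite("pics/c0.png",cv2.resize(f[140:340,150:470],None,fx=2.5,fy=2.5))
```

```text
(no output)
```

View pics/c0.png

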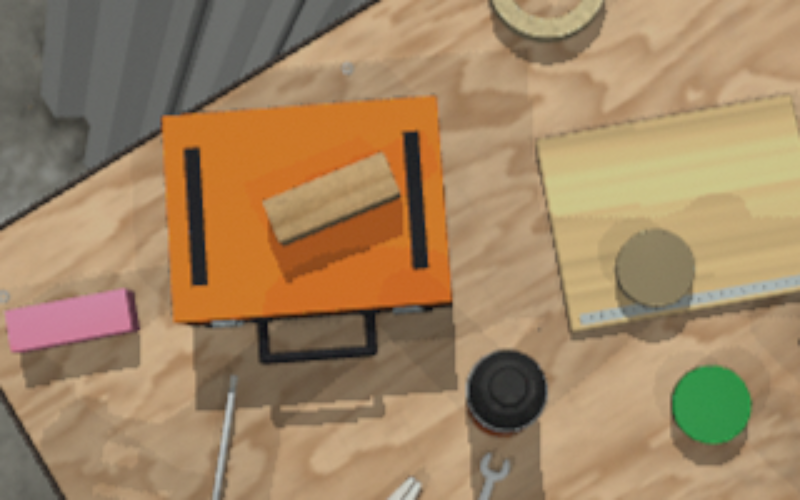

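Candidates: the offcut is the plain wood bar on the lid at top px (282,218), and its pink look-alike is at (178,267). The tin is the grey-brown one on the board at (411,246), and its green look-alike is at (434,301). The red can is at (351,296), and the yellow screwdriver at (232,370) is not the tape measure. The crop confirms the wood bar on the orange lid, so I'm moving above it now.

Call:
move_arm --increments "18 -19.5 0 0 0 -2.35 0;18 -19.5 0 0 0 -2.35 0;18 -19.5 0 0 0 -2.35 0;18 -19.5 0 0 0 -2.35 0;18 -19.5 0 0 0 -2.35 0;18 -19.5 0 0 0 -2.35 0;18 -19.5 0 0 0 -2.35 0;18 -19.5 0 0 0 -2.35 0" --grip_force 25

```text
time: 1.47
position: [0.2881, 0.4768, 0.2227]
tool_rot: [0.857, 3.022, 0.001]
ft_force: [0.1, 0.4, 0.1]
grip_width: 1.001
grip_force: 0.0
```

Call:
move_arm --increments "18 -19.5 0 0 0 -2.35 0;18 -19.5 0 0 0 -2.35 0;18 -19.5 0 0 0 -2.35 0;18 -19.5 0 0 0 -2.35 0;18 -19.5 0 0 0 -2.35 0;18 -19.5 0 0 0 -2.35 0;18 -19.5 0 0 0 -2.35 0;18 -19.5 0 0 0 -2.35 0"

```text
time: 2.13
position: [0.4321, 0.3203, 0.2228]
tool_rot: [1.34, 2.841, 0.001]
ft_force: [0.6, -0.1, 0.4]
grip_width: 1.004
grip_force: 0.0
```

Call:
move_arm --increments "18 -19.5 0 0 0 -2.35 0;18 -19.5 0 0 0 -2.35 0;18 -19.5 0 0 0 -2.35 0;18 -19.5 0 0 0 -2.35 0;18 -19.5 0 0 0 -2.35 0;18 -19.5 0 0 0 -2.35 0;18 -19.5 0 0 0 -2.35 0;18 -19.5 0 0 0 -2.35 0"

```text
time: 2.8
position: [0.5759, 0.1643, 0.2228]
tool_rot: [1.786, 2.584, 0.001]
ft_force: [0.2, 0.0, -0.5]
grip_width: 1.0
grip_force: 0.0
```

Call:
move_arm --increments "0 1 -25 0 0 0 0;0 0 -25 0 0 0 0;0 0 -25 0 0 0 0;0 0 -20 0 0 0 0;0 0 -14 0 0 0 0;0 0 -9 0 0 0 0;0 0 0 0 0 0 0;0 0 0 0 0 0 180"

```text
time: 3.47
position: [0.5752, 0.1667, 0.1048]
tool_rot: [1.783, 2.587, -0.0]
ft_force: [0.4, 0.2, -0.6]
grip_width: 0.976
grip_force: 0.0
```

Call:
move_arm --increments "0 0 0 0 0 0 180;0 0 0 0 0 0 180;0 0 0 0 0 0 180;0 0 0 0 0 0 180;0 0 0 0 0 0 180;0 0 0 0 0 0 180;0 0 10 0 0 0 180;0 0 20 0 0 0 180"

```text
time: 4.13
position: [0.5731, 0.1665, 0.1328]
tool_rot: [-1.78, -2.585, 0.007]
ft_force: [-0.2, 0.3, -0.4]
grip_width: 0.431
grip_force: 24.9
```

Call:
move_arm --increments "0 0 30 0 0 0 180;0 0 30 0 0 0 180;0 0 30 0 0 0 180;0 0 30 0 0 0 180;0 0 30 0 0 0 180;0 0 30 0 0 0 180;4.6 -26.3 0 0 0 -1.3 180;4.6 -26.3 0 0 0 -1.3 180"

```text
time: 4.8
position: [0.585, 0.1161, 0.3177]
tool_rot: [1.834, 2.548, 0.007]
ft_force: [0.2, -0.2, -1.1]
grip_width: 0.432
grip_force: 24.9
```

Call:
move_arm --increments "4.6 -26.3 0 0 0 -1.3 180;4.6 -26.3 0 0 0 -1.3 180;4.6 -26.3 0 0 0 -1.3 180;4.6 -26.3 0 0 0 -1.3 180;4.6 -26.3 0 0 0 -1.3 180;4.6 -26.3 0 0 0 -1.3 180;4.6 -26.3 0 0 0 -1.3 180;4.6 -26.3 0 0 0 -1.3 180"

```text
time: 5.47
position: [0.6209, -0.0972, 0.3153]
tool_rot: [2.064, 2.368, 0.001]
ft_force: [0.4, -0.8, -0.8]
grip_width: 0.432
grip_force: 24.9
```

Call:
move_arm --increments "0 0 -40 0 0 0 180;0 0 -40 0 0 0 180;0 0 -40 0 0 0 180;0 0 -40 0 0 0 180;0 0 -40 0 0 0 180;0 0 -35 0 0 0 180;0 0 -25 0 0 0 180;0 0 0 0 0 0 180"

```text
time: 6.13
position: [0.6164, -0.0949, 0.0489]
tool_rot: [-2.057, -2.363, 0.011]
ft_force: [-1.2, 0.5, -1.7]
grip_width: 0.436
grip_force: 24.9
```

Call:
move_arm --increments "0 0 0 0 0 0 180;0 0 -5 0 0 0 180;0 0 -5 0 0 0 180;0 0 -5 0 0 0 180;0 0 -4 0 0 0 180;0 0 -3 0 0 0 180;0 0 0 0 0 0 180;0 0 0 0 0 0 180"

```text
time: 6.8
position: [0.6246, -0.0958, 0.0388]
tool_rot: [2.06, 2.366, 0.01]
ft_force: [-5.7, 2.2, 23.4]
grip_width: 0.434
grip_force: 25.1
```

Call:
move_arm --increments "0 0 4 0 0 0 180;0 0 4 0 0 0 180;0 0 0 0 0 0 180;0 0 0 0 0 0 180;0 0 0 0 0 0 180;0 0 0 0 0 0 180;0 0 0 0 0 0 180;0 0 0 0 0 0 180"

```text
time: 7.47
position: [0.6207, -0.0959, 0.0401]
tool_rot: [-2.063, -2.369, 0.001]
ft_force: [-0.4, -0.7, -1.3]
grip_width: 0.428
grip_force: 25.0
```

Run:
```python
from h import *
a=[]
for n,(r,c) in (("side",(130,240)),("top",(170,350))):
    p=cam(n); a.append(cv2.resize(p["frame"][r:r+120,c:c+160,::-1],None,fx=2.5,fy=2.5,interpolation=cv2.INTER_CUBIC))
cv2.imwrite("pics/c1.png",np.hstack(a)); print(ctrl.get_state()["position"],ctrl.get_state()["ft_force"])
```

```text
[ 0.62090817 -0.09590068  0.04035414] [ 0.46288498  0.36340932 -0.77064053]
```

View pics/c1.png

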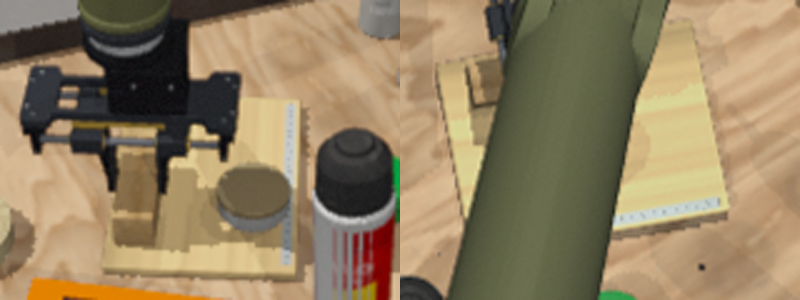

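The side crop shows the offcut at about (140,205), still between the fingers over the board and clear of the tin at (253,195). I'll check its tilt from depth.

Run:
```python
from h import *
np.set_printoptions(precision=3,suppress=True)
p=cam("side"); C=cloud(p)
r=ctrl.silhouettes("offcut_center",p)
b=np.array([.567,-.145]);c,s=np.cos(np.radians(8)),np.sin(np.radians(8))
for x in r[:3]:
    q=C[x["region"]&(p["depth"]>0)]; d=q[:,:2]-b
    B=np.c_[d[:,0]*c+d[:,1]*s,-d[:,0]*s+d[:,1]*c,q[:,2]]*1000
    print(x["score"],B.min(0),B.max(0))
    for y in range(-40,130,10):
        k=B[(abs(B[:,1]-y)<5)]
        if len(k)>5: print(y,len(k),np.percentile(k[:,2],[2,50,90,98]),np.percentile(k[:,0],[5,95]))
```

```text
0.92 [41.298 -2.718 15.386] [79.295 97.818 59.126]
0 17 [50.935 53.603 54.593 55.19 ] [56.498 74.765]
10 36 [51.393 53.926 55.904 57.562] [49.378 76.284]
20 39 [50.483 53.808 55.955 57.577] [50.171 76.881]
30 45 [50.97  53.702 56.36  57.315] [47.101 77.003]
40 42 [47.319 53.657 55.959 56.729] [44.214 76.856]
50 59 [25.926 53.205 55.9   57.114] [41.659 76.54 ]
60 52 [50.148 53.326 55.886 57.565] [42.275 75.88 ]
70 58 [29.529 53.652 55.813 56.141] [41.724 75.632]
80 56 [24.863 53.324 55.891 57.568] [42.226 75.397]
90 198 [17.787 41.515 54.76  56.488] [42.583 77.042]
100 21 [22.085 30.262 53.569 54.794] [43.35  77.554]
0.58 [-24.984 505.233   0.222] [ 18.139 616.664  44.128]
```

Depth shows the offcut level and right at the board's surface; it slid down in the grip. I'll release it here and back off.

Call:
move_arm --increments "0 0 -1 0 0 0 180;0 0 0 0 0 0 70;0 0 0 0 0 0 70;0 0 0 0 0 0 70;0 0 10 0 0 0 70;0 0 30 0 0 0 70;0 0 40 0 0 0 70;0 0 40 0 0 0 70"

```text
time: 8.33
position: [0.6202, -0.096, 0.161]
tool_rot: [-2.063, -2.368, 0.002]
ft_force: [0.7, -0.9, 0.4]
grip_width: 0.719
grip_force: 0.0
```

Call:
move_arm --increments "0 0 40 0 0 0 70;0 0 40 0 0 0 70;0 0 40 0 0 0 70;-15 28 20 0 0 -0.6 150;-15 28 0 0 0 -0.6 150;-15 28 0 0 0 -0.6 150;-15 28 0 0 0 -0.6 150;-15 28 0 0 0 -0.6 150"

```text
time: 9.0
position: [0.5452, 0.0449, 0.3008]
tool_rot: [2.125, 2.312, 0.002]
ft_force: [1.0, 0.3, -0.4]
grip_width: 0.454
grip_force: 0.0
```

Run:
```python
from h import *
np.set_printoptions(precision=3,suppress=True)
print(ctrl.get_state()["position"],ctrl.get_state()["grip_width"])
p=cam("side"); C=cloud(p)
x=ctrl.silhouettes("offcut_center",p)
b=np.array([.567,-.145]);c,s=np.cos(np.radians(8)),np.sin(np.radians(8))
for x in x[:2]:
    q=C[x["region"]&(p["depth"]>0)]; print(x["score"],q.mean(0),np.percentile(q[:,2],[5,50,98]))
    print(cv2.minAreaRect((q[q[:,2]>.046][:,:2]*1000).astype(np.float32)))
# handle: dark pts in front of case, z .05-.08
q=None
for n in ("side","top"):
    p=cam(n); C=cloud(p); f=p["frame"].astype(int)
    m=(f.max(2)<70)&(C[...,2]>.055)&(C[...,2]<.08)&(C[...,0]>.41)&(C[...,0]<.47)&(C[...,1]>.1)&(C[...,1]<.3)
    q=C[m]; bar=q[q[:,0]<np.percentile(q[:,0],40)] if len(q) else q
    print(n,len(q),q.min(0),q.max(0)); 
    if len(q)>10: print(cv2.minAreaRect((q[:,:2]*1000).astype(np.float32)))
    f2=p["frame"]; org=(f[...,0]>180)&(f[...,2]<70)&(C[...,2]>.085)&(C[...,2]<.105)
    print("lid",cv2.minAreaRect((C[org][:,:2]*1000).astype(np.float32)),C[org][:,2].mean())
```

```text
[0.545 0.045 0.301] 0.45363598097720276
0.76 [ 0.618 -0.084  0.046] [0.021 0.051 0.056]
((621.5368041992188, -97.08002471923828), (38.37549591064453, 112.7043228149414), 8.051745414733887)
0.55 [0.482 0.416 0.036] [0.01  0.039 0.043]
((0.0, 0.0), (0.0, 0.0), 0.0)
side 271 [0.44  0.136 0.064] [0.47  0.238 0.076]
((455.1865234375, 187.08489990234375), (29.909805297851562, 101.82333374023438), 0.45656701922416687)
lid ((572.0484008789062, 190.10621643066406), (180.24545288085938, 243.3986358642578), 2.566340684890747) 0.09401578140579549
top 249 [0.44  0.133 0.06 ] [0.469 0.236 0.077]
((454.3410949707031, 184.9125518798828), (102.81027221679688, 29.05226707458496), 89.58190155029297)
lid ((570.6953735351562, 202.37770080566406), (179.07196044921875, 215.9727325439453), 2.529933214187622) 0.09129408202968232
```

The offcut lies flat at (621,-97) with yaw 8°. Next is the handle at about (445.5,185,64).

Call:
move_arm --increments "-12 20 0 0 0 -0.3 180;-12 20 0 0 0 -0.3 180;-12 20 0 0 0 -0.3 180;-13 20 0 0 0 -0.3 180;-13 20 0 0 0 -0.3 180;-13 20 0 0 0 -0.3 180;-13 20 -20 0 0 -0.2 180;-12 0 -30 0 0 -0.2 180"

```text
time: 9.87
position: [0.4475, 0.1878, 0.252]
tool_rot: [2.165, 2.275, 0.011]
ft_force: [0.3, 0.5, -0.8]
grip_width: 0.297
grip_force: 0.0
```

Call:
move_arm --increments "0 0 -30 0 0 0 180;0 0 -30 0 0 0 180;0 0 -30 0 0 0 180;0 0 -20 0 0 0 180;0 0 -10 0 0 0 180;0 0 0 0 0 0 180;0 0 0 0 0 0 180;0 0 0 0 0 0 180"

```text
time: 10.53
position: [0.4476, 0.1841, 0.1313]
tool_rot: [2.169, 2.271, 0.004]
ft_force: [-0.7, 0.6, -0.5]
grip_width: 0.295
grip_force: 0.0
```

Call:
move_arm --increments "-2 1 -20 0 0 0 180;0 0 -20 0 0 0 180;0 0 -16 0 0 0 180;0 0 -12 0 0 0 180;0 0 -10 0 0 0 180;0 0 -6 0 0 0 180;0 0 0 0 0 0 180;0 0 0 0 0 0 180"

```text
time: 11.2
position: [0.4446, 0.1854, 0.0463]
tool_rot: [2.168, 2.273, 0.002]
ft_force: [0.4, -0.3, 0.5]
grip_width: 0.292
grip_force: 0.0
```

Call:
move_arm --increments "0 0 0 0 0 0 240;0 0 0 0 0 0 240;0 0 0 0 0 0 240;0 0 0 0 0 0 240;0 0 0 0 0 0 240;0 0 0 0 0 0 240;0 0 0 0 0 0 240;0 0 0 0 0 0 240" --grip_force 15

```text
time: 11.87
position: [0.4454, 0.1854, 0.0462]
tool_rot: [2.168, 2.272, 0.004]
ft_force: [5.7, 1.2, 0.9]
grip_width: 0.104
grip_force: 15.0
```

Run:
```python
import numpy as np
th=np.r_[0,.03,np.arange(.09,1.44,.075),1.47,1.5]
f=np.arctan2(14,-216)-th; r=np.hypot(216,14)
X=r*np.cos(f);Z=r*np.sin(f);a=np.radians(2.6)
print(len(th)-1)
for d,z in zip(np.diff(X)*1,np.diff(Z)): print("%.1f %.1f %.1f 0 0 0 240;"%(d*np.cos(a),d*np.sin(a),z),end="")
```

```text
21
0.5 0.0 6.5 0 0 0 240;1.6 0.1 12.9 0 0 0 240;3.1 0.1 15.9 0 0 0 240;4.3 0.2 15.7 0 0 0 240;5.4 0.2 15.3 0 0 0 240;6.6 0.3 14.8 0 0 0 240;7.7 0.3 14.3 0 0 0 240;8.7 0.4 13.7 0 0 0 240;9.7 0.4 13.0 0 0 0 240;10.7 0.5 12.2 0 0 0 240;11.5 0.5 11.4 0 0 0 240;12.4 0.6 10.5 0 0 0 240;13.1 0.6 9.5 0 0 0 240;13.8 0.6 8.5 0 0 0 240;14.4 0.7 7.5 0 0 0 240;14.9 0.7 6.4 0 0 0 240;15.3 0.7 5.2 0 0 0 240;15.7 0.7 4.1 0 0 0 240;16.0 0.7 2.9 0 0 0 240;22.6 1.0 2.0 0 0 0 240;6.5 0.3 0.1 0 0 0 240;
```

Call:
move_arm --increments "0.5 0 6.5 0 0 0 240;1.6 0.1 12.9 0 0 0 240;3.1 0.1 15.9 0 0 0 240;4.3 0.2 15.7 0 0 0 240;5.4 0.2 15.3 0 0 0 240;6.6 0.3 14.8 0 0 0 240;7.7 0.3 14.3 0 0 0 240;8.7 0.4 13.7 0 0 0 240"

```text
time: 12.53
position: [0.4844, 0.1871, 0.1549]
tool_rot: [2.166, 2.271, 0.007]
ft_force: [14.3, 2.4, -12.7]
grip_width: 0.106
grip_force: 14.9
```

Call:
move_arm --increments "9.7 0.4 13 0 0 0 240;10.7 0.5 12.2 0 0 0 240;11.5 0.5 11.4 0 0 0 240;12.4 0.6 10.5 0 0 0 240;13.1 0.6 9.5 0 0 0 240;13.8 0.6 8.5 0 0 0 240;14.4 0.7 7.5 0 0 0 240;14.9 0.7 6.4 0 0 0 240"

```text
time: 13.2
position: [0.5806, 0.1914, 0.2332]
tool_rot: [-2.165, -2.271, 0.007]
ft_force: [-0.0, -1.5, -0.8]
grip_width: 0.107
grip_force: 15.0
```

Call:
move_arm --increments "15.3 0.7 5.2 0 0 0 240;15.7 0.7 4.1 0 0 0 240;16 0.7 2.9 0 0 0 240;15 0.7 1.5 0 0 0 240;10 0.5 0.5 0 0 0 240;4 0 0 0 0 0 240;0 0 0 0 0 0 240;0 0 0 0 0 0 240"

```text
time: 13.87
position: [0.6574, 0.1948, 0.2472]
tool_rot: [-2.167, -2.272, 0.003]
ft_force: [0.1, -0.0, -0.8]
grip_width: 0.103
grip_force: 15.0
```

Call:
move_arm --increments "0 0 0 0 0 0 180;0 0 0 0 0 0 180;0 0 0 0 0 0 180;0 0 15 0 0 0 180;0 0 30 0 0 0 180;0 0 30 0 0 0 180;-20 0 30 0 0 0 120;-30 0 20 0 0 0 120"

```text
time: 14.53
position: [0.6094, 0.1937, 0.3746]
tool_rot: [2.169, 2.269, 0.001]
ft_force: [-0.6, 0.2, -0.1]
grip_width: 0.37
grip_force: 0.0
```

Call:
move_arm --increments "-30 -10 0 0 0 0 120;-30 -20 0 0 0 0 120;-30 -30 0 0 0 0 120;-30 -30 0 0 0 0 120;-20 -30 0 0 0 0 120;0 -30 0 0 0 0 120;0 -30 0 0 0 0 120;0 -30 0 0 0 0 120"

```text
time: 15.2
position: [0.4684, -0.0159, 0.3732]
tool_rot: [-2.168, -2.273, -0.003]
ft_force: [-0.3, 0.2, 0.4]
grip_width: 0.528
grip_force: 0.0
```

Run:
```python
from h import *
np.set_printoptions(precision=3,suppress=True)
s=ctrl.get_state(); print(s["time"],s["position"],s["ft_force"])
a=[]
for n,(r,c) in (("side",(200,190)),("top",(120,190))):
    p=cam(n); C=cloud(p); save(p,n+"2.png"); a.append(cv2.resize(p["frame"][r:r+200,c:c+200,::-1],(400,400),interpolation=cv2.INTER_CUBIC))
    for t in ("tape_center","bottle_center"):
      for x in ctrl.silhouettes(t,p)[:3]:
        m=x["region"]&(p["depth"]>0); q=C[m]
        if len(q)<20: continue
        v,u=np.nonzero(m); top=q[q[:,2]>np.percentile(q[:,2],95)-.012]
        print(n,t,round(x["score"],2),int(u.mean()),int(v.mean()),q.mean(0),q.min(0),q.max(0),cv2.minAreaRect((top[:,:2]*1000).astype(np.float32)))
cv2.imwrite("pics/c2.png",np.hstack(a))
```

```text
15.2 [ 0.468 -0.016  0.373] [-0.32   0.223  0.392]
side tape_center 0.82 294 293 [0.558 0.164 0.054] [0.538 0.098 0.005] [0.598 0.191 0.078] ((560.6203002929688, 151.40090942382812), (55.48091125488281, 37.0867805480957), 80.96236419677734)
side bottle_center 0.59 285 331 [0.553 0.253 0.055] [0.536 0.207 0.006] [0.589 0.266 0.088] ((557.1618041992188, 243.8408203125), (27.550825119018555, 27.042335510253906), 30.742448806762695)
side bottle_center 0.19 381 228 [0.405 0.046 0.151] [ 0.368 -0.262  0.   ] [0.468 0.06  0.254] ((410.411376953125, 30.501277923583984), (54.345584869384766, 46.412628173828125), 6.76516580581665)
top tape_center 0.95 294 229 [0.558 0.144 0.058] [0.538 0.1   0.002] [0.58  0.186 0.078] ((559.919677734375, 151.3070831298828), (58.27057647705078, 37.55403137207031), 77.88945770263672)
top tape_center 0.22 263 151 [0.716 0.201 0.128] [ 0.656  0.076 -0.077] [0.845 0.331 0.259] ((733.6016845703125, 198.2770538330078), (32.97011184692383, 238.75106811523438), 2.4779887199401855)
top bottle_center 0.66 250 232 [0.553 0.241 0.062] [ 0.536  0.224 -0.001] [0.576 0.27  0.087] ((557.1273803710938, 242.8428955078125), (28.36170768737793, 24.590974807739258), 42.55414581298828)
```

View pics/c2.png

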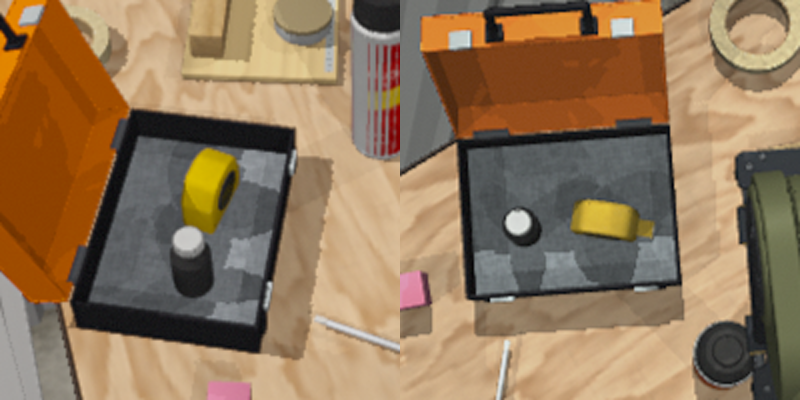

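The lid stands fully open. In the top crop the tape is at (605,220) with its hook toward -y, and the bottle is at (520,225). In world coordinates the tape body centre is (560,151.5) and it should be gripped across about -10.5°.

Call:
move_arm --increments "11.5 21 0 0 0 -1.65 0;11.5 21 0 0 0 -1.65 0;11.5 21 0 0 0 -1.65 0;11.5 21 0 0 0 -1.65 0;11.5 21 0 0 0 -1.65 0;11.5 21 0 0 0 -1.65 0;11.5 21 0 0 0 -1.65 0;11.5 21 0 0 0 -1.65 0" --grip_force 45

```text
time: 16.17
position: [0.5614, 0.1568, 0.3721]
tool_rot: [-2.413, -2.01, 0.002]
ft_force: [1.1, 0.5, -0.2]
grip_width: 0.978
grip_force: 0.0
```

Call:
move_arm --increments "0 0 -30 0 0 0 0;0 0 -35 0 0 0 0;0 0 -35 0 0 0 0;0 0 -35 0 0 0 0;0 0 -30 0 0 0 0;0 0 -30 0 0 0 0;0 0 -20 0 0 0 0;0 0 0 0 0 0 0"

```text
time: 16.83
position: [0.5574, 0.1546, 0.1522]
tool_rot: [-2.41, -2.01, 0.015]
ft_force: [-1.4, -1.1, -0.8]
grip_width: 1.0
grip_force: 0.0
```

Run:
```python
from h import *
np.set_printoptions(precision=3,suppress=True)
s=ctrl.get_state(); print(s["position"],s["tool_rot"],s["grip_width"])
p=cam("side"); C=cloud(p)
x=ctrl.silhouettes("tape_center",p)[0]; q=C[x["region"]&(p["depth"]>0)]
print(x["score"],q.mean(0),q.min(0),q.max(0))
for z in (.03,.045,.06):
    k=q[abs(q[:,2]-z)<.006]; print(z,len(k),k.min(0),k.max(0))
# flat side face (the one facing robot): fit direction
k=q[(q[:,2]>.02)&(q[:,2]<.06)&(q[:,1]<.185)]
import cv2
l=cv2.fitLine((k[:,:2]*1000).astype(np.float32),cv2.DIST_HUBER,0,.01,.01).ravel(); print(l,np.degrees(np.arctan2(l[1],l[0])))
```

```text
[0.557 0.155 0.152] [-2.41  -2.01   0.015] 0.9995350315491678
0.9 [0.557 0.165 0.056] [0.538 0.098 0.008] [0.584 0.192 0.078]
0.03 91 [0.538 0.121 0.024] [0.583 0.192 0.036]
0.045 119 [0.538 0.124 0.039] [0.582 0.189 0.051]
0.06 153 [0.539 0.124 0.054] [0.58  0.187 0.066]
[  0.578   0.816 552.096 165.131] 54.705532
```

Call:
move_arm --increments "0 0 -20 0 0 0 0;0 0 -25 0 0 0 0;0 0 -25 0 0 0 0;0 0 -20 0 0 0 0;0 0 -16 0 0 0 0;0 0 -12 0 0 0 0;0 0 -8 0 0 0 0;0 0 0 0 0 0 0"

```text
time: 17.6
position: [0.5614, 0.154, 0.0315]
tool_rot: [-2.415, -2.009, 0.001]
ft_force: [0.8, 0.2, 0.2]
grip_width: 1.0
grip_force: 0.0
```

Call:
move_arm --increments "0 0 0 0 0 0 0;0 0 0 0 0 0 180;0 0 0 0 0 0 180;0 0 0 0 0 0 180;0 0 0 0 0 0 180;0 0 0 0 0 0 180;0 0 0 0 0 0 180;0 0 0 0 0 0 180"

```text
time: 18.27
position: [0.5615, 0.1537, 0.0319]
tool_rot: [2.415, 2.009, 0.0]
ft_force: [-0.1, 0.3, -0.3]
grip_width: 0.557
grip_force: 0.0
```

Call:
move_arm --increments "0 0 -3 0 0 0 180;0 0 0 0 0 0 180;0 0 0 0 0 0 180;0 0 0 0 0 0 180;0 0 0 0 0 0 180;0 0 3 0 0 0 180;0 0 6 0 0 0 180;0 0 10 0 0 0 180"

```text
time: 18.93
position: [0.5603, 0.1532, 0.0473]
tool_rot: [-2.415, -2.008, 0.004]
ft_force: [0.3, -0.4, -3.6]
grip_width: 0.41
grip_force: 44.9
```

Call:
move_arm --increments "0 0 15 0 0 0 180;0 0 15 0 0 0 180;0 0 20 0 0 0 180;0 0 20 0 0 0 180;0 0 20 0 0 0 180;0 0 20 0 0 0 180;0 0 20 0 0 0 180;0 0 10 0 0 0 180"

```text
time: 19.6
position: [0.5628, 0.1538, 0.1916]
tool_rot: [2.415, 2.007, 0.007]
ft_force: [1.3, 0.0, -3.0]
grip_width: 0.408
grip_force: 44.9
```

```bash
cat > t.py <<'E'
from h import *
np.set_printoptions(precision=3,suppress=True)
s=ctrl.get_state(); print(s["position"],s["tool_rot"],s["grip_width"],s["grip_force"],s["ft_force"])
for n in ("side","top"):
    p=cam(n); C=cloud(p)
    for x in ctrl.silhouettes("tape_center",p)[:1]:
        q=C[x["region"]&(p["depth"]>0)]; print(n,x["score"],np.percentile(q,1,0),np.percentile(q,99,0))
        b=q[q[:,2]<np.percentile(q[:,2],1)+.006]; b=b[np.argsort(b[:,1])]; print(b[::max(1,len(b)//6)])
E
python3 t.py
```

```text
[0.563 0.154 0.192] [2.415 2.007 0.007] 0.4080766849036295 44.87846985430224 [ 1.317  0.027 -3.041]
side 0.57 [0.546 0.135 0.176] [0.584 0.19  0.238]
[[0.547 0.158 0.179]
 [0.549 0.174 0.177]
 [0.58  0.184 0.175]
 [0.576 0.185 0.179]
 [0.561 0.186 0.175]
 [0.563 0.187 0.175]
 [0.569 0.188 0.18 ]]
```

Call:
move_arm --increments "0 0 15 0 0 0 180;0 0 25 0 0 0 180;0 -5 25 0 0 0 180;0 -10 10 0 0 0 180;0 -15 0 0 0 1 180;0 -20 0 0 0 1.5 180;0 -25 0 0 0 1.5 180;0 -25 0 0 0 1.5 180"

```text
time: 20.47
position: [0.5605, 0.0521, 0.2609]
tool_rot: [-2.314, -2.124, 0.004]
ft_force: [0.4, -0.6, -3.3]
grip_width: 0.408
grip_force: 44.9
```

Call:
move_arm --increments "0 -25 0 0 0 1.5 180;0 -25 0 0 0 1.5 180;0 -25 0 0 0 1.5 180;0 -25 0 0 0 1.5 180;0 -25 0 0 0 1.5 180;0 -25 0 0 0 1.5 180;0 -25 0 0 0 1.5 180;0 -25 0 0 0 1.5 180"

```text
time: 21.13
position: [0.5601, -0.1482, 0.261]
tool_rot: [-2.08, -2.352, 0.003]
ft_force: [0.8, 0.9, -4.7]
grip_width: 0.407
grip_force: 44.9
```

Call:
move_arm --increments "0 -20 0 0 0 1 180;1 -15 0 0 0 0 180;0 -10 -10 0 0 0 180;0 -5 -15 0 0 0 180;0 0 -20 0 0 0 180;0 0 -25 0 0 0 180;0 0 -25 0 0 0 180;0 0 -15 0 0 0 180"

```text
time: 21.8
position: [0.5598, -0.1953, 0.148]
tool_rot: [-2.058, -2.367, 0.004]
ft_force: [0.6, -0.4, -3.7]
grip_width: 0.41
grip_force: 44.9
```

Call:
move_arm --increments "0 0 -15 0 0 0 180;0 0 -20 0 0 0 180;0 0 -20 0 0 0 180;0 0 -15 0 0 0 180;0 0 -10 0 0 0 180;0 0 -5 0 0 0 180;0 0 0 0 0 0 180;0 0 0 0 0 0 180"

```text
time: 22.47
position: [0.5626, -0.1964, 0.0679]
tool_rot: [2.061, 2.371, -0.0]
ft_force: [0.3, 0.3, -2.9]
grip_width: 0.413
grip_force: 44.9
```

```bash
python3 t.py
```

```text
[ 0.563 -0.196  0.068] [ 2.061  2.371 -0.   ] 0.41297991877912965 44.878346498444444 [ 0.341  0.275 -2.858]
side 0.89 [ 0.542 -0.207  0.052] [ 0.578 -0.16   0.117]
[[ 0.545 -0.193  0.054]
 [ 0.557 -0.168  0.054]
 [ 0.552 -0.165  0.058]
 [ 0.564 -0.165  0.053]
 [ 0.569 -0.164  0.056]
 [ 0.566 -0.164  0.051]
 [ 0.561 -0.161  0.054]]
top 0.75 [ 0.542 -0.175  0.034] [ 0.577 -0.161  0.156]
[[ 0.569 -0.168  0.007]
 [ 0.571 -0.168  0.009]]
```

Call:
move_arm --increments "0 0 -10 0 0 0 180;0 0 -8 0 0 0 180;0 0 -5 0 0 0 180;0 0 -3 0 0 0 180;0 0 -2 0 0 0 180;0 0 -1 0 0 0 180;0 0 -1 0 0 0 180;0 0 0 0 0 0 180"

```text
time: 23.33
position: [0.5625, -0.1964, 0.0379]
tool_rot: [2.061, 2.371, -0.0]
ft_force: [0.1, 0.8, -3.7]
grip_width: 0.41
grip_force: 44.9
```

Call:
move_arm --increments "0 0 -1 0 0 0 180;0 0 0 0 0 0 180;0 0 -1 0 0 0 180;0 0 0 0 0 0 180;0 0 0 0 0 0 180;0 0 0 0 0 0 180;0 0 0 0 0 0 180;0 0 0 0 0 0 180"

```text
time: 24.0
position: [0.5625, -0.1963, 0.0359]
tool_rot: [2.061, 2.371, 0.0]
ft_force: [0.4, -1.1, -4.3]
grip_width: 0.413
grip_force: 44.9
```

Call:
move_arm --increments "0 0 -1 0 0 0 180;0 0 0 0 0 0 180;0 0 0 0 0 0 180;0 0 -1 0 0 0 180;0 0 0 0 0 0 180;0 0 0 0 0 0 180;0 0 0 0 0 0 180;0 0 0 0 0 0 180"

```text
time: 24.67
position: [0.5626, -0.1964, 0.0353]
tool_rot: [-2.061, -2.371, -0.001]
ft_force: [-3.8, 1.3, 9.6]
grip_width: 0.414
grip_force: 44.9
```

Contact. Releasing slowly, then backing straight up.

Call:
move_arm --increments "0 0 0.5 0 0 0 130;0 0 0 0 0 0 110;0 0 0 0 0 0 90;0 0 0 0 0 0 80;0 0 0 0 0 0 80;0 0 0 0 0 0 80;0 0 5 0 0 0 80;0 0 10 0 0 0 80"

```text
time: 25.33
position: [0.5615, -0.196, 0.0487]
tool_rot: [-2.06, -2.369, 0.002]
ft_force: [-0.0, -0.3, -0.2]
grip_width: 0.686
grip_force: 0.0
```

Call:
move_arm --increments "0 0 20 0 0 0 80;0 0 30 0 0 0 80;0 0 30 0 0 0 80;0 0 30 0 0 0 80;0 0 35 0 0 0 80;0 0 35 0 0 0 80;0 0 35 0 0 0 80;0 0 30 0 0 0 80"

```text
time: 26.0
position: [0.5625, -0.1969, 0.2982]
tool_rot: [2.06, 2.368, 0.003]
ft_force: [0.5, 0.9, 0.9]
grip_width: 0.683
grip_force: 0.0
```

Call:
move_arm --increments "0 20 0 0 0 0 80;0 30 0 0 0 0 80;0 30 0 0 0 0 80;0 30 0 0 0 0 80;0 30 0 0 0 0 80;0 30 0 0 0 0 80;0 30 0 0 0 0 80;0 20 0 0 0 0 80"

```text
time: 26.67
position: [0.5622, 0.0272, 0.2954]
tool_rot: [-2.058, -2.374, -0.003]
ft_force: [0.1, -0.1, 0.2]
grip_width: 0.686
grip_force: 0.0
```

```bash
python3 t.py
python3 - <<'E'
from h import *
a=[]
for n,(r,c) in (("side",(120,190)),("top",(130,190))):
    p=cam(n); a.append(cv2.resize(p["frame"][r:r+270,c:c+300,::-1],(400,360),interpolation=cv2.INTER_CUBIC))
cv2.imwrite("pics/c3.png",np.hstack(a))
E
```

```text
[0.562 0.027 0.295] [-2.058 -2.374 -0.003] 0.6857414673788337 0.0 [ 0.102 -0.088  0.233]
side 0.87 [ 0.542 -0.219  0.017] [ 0.578 -0.16   0.084]
[[ 0.547 -0.219  0.017]
 [ 0.545 -0.193  0.021]
 [ 0.545 -0.168  0.017]
 [ 0.552 -0.167  0.023]
 [ 0.544 -0.165  0.023]
 [ 0.554 -0.165  0.022]
 [ 0.566 -0.163  0.021]]
top 0.93 [ 0.542 -0.251  0.011] [ 0.583 -0.161  0.083]
[[ 0.566 -0.253  0.013]
 [ 0.575 -0.249  0.014]
 [ 0.566 -0.247  0.013]
 [ 0.568 -0.244  0.016]
 [ 0.563 -0.242  0.015]
 [ 0.59  -0.212  0.009]
 [ 0.563 -0.162  0.016]]
```

View pics/c3.png

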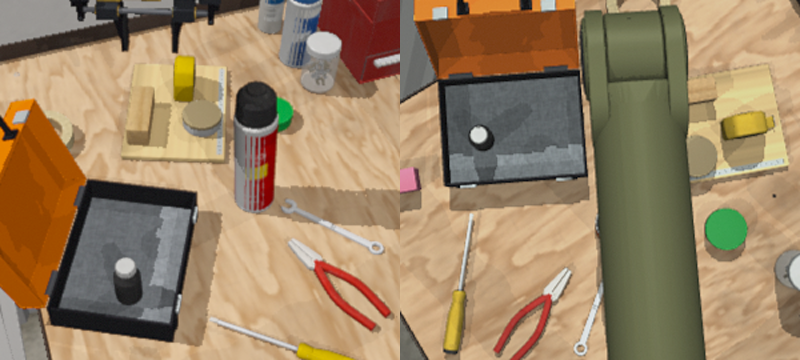

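The side crop shows the tape upright at (185,78), the offcut flat at (140,115), the tin at (202,117), the lid open and the bottle standing at (127,280). Handing in.

```bash
python3 -c "
from bench import ctrl
print(ctrl.close_job())"
```

```text
the job is handed in; nothing more can be done
None
```

I handed in the job at about 27 s of robot time, but `close_job` returned no verdict; the last pictures showed the offcut flat and the tape measure upright on the board, the lid open, the bottle standing in the case, and the tin and red can undisturbed.

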